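# Log soil-sample jars at the bench code reader

## Robot

A 6-joint arm with a two-finger parallel gripper is mounted at the origin on the work surface. World frame = base frame: x ahead of the robot, y to its left, z up, the work surface at z = 0. Lengths are in mm, angles in rad, forces in N, time in s.
With the tool pointing down it reaches from about 300 to 775 mm from the base axis. Payload 14.6 kg.
Tool frame: the origin (TCP) lies at the very end of the fingers, on their centre line; the grasp point (between the pads) lies 19 mm behind it; z points along the fingers, y is the line along which they close (so a half turn about z gives the same grasp; the last joint's range is limited). The gripper opens to 94 mm and grips with 3 to 60 N. Pads are 16 mm wide; open, the fingers measure 119 mm over their backs; the gripper's body (75 mm by 177 mm) begins 78 mm behind the grasp point.
Start: joints at [-1.294, 0.3, 1.521, -0, 1.321, -0.067], TCP at [185.38, -517.807, 205.446] pointing down, gripper open.
Joint ranges: [-3.03, 3.03], [-0.79, 2.21], [0.23, 2.52], [-1.04, 4.18], [0, 3.07], [-2.55, 2.55]. Speed limits (rad/s): [2.22, 2.22, 2.57, 3.14, 3.14, 3.14].

## Interface

Orientations are given as a rotation vector (axis times angle).
In Python, from workcell import telemetry, capture, camera_model, r gives the robot as it stands.
- The arm moves only by the tool arm_command, never from a script. Its argument "plan" is a list that holds one entry, the list of rows, each a list of 5 numbers: the gripper command: -1 is fully open, 1 is shut, values between are in proportion, then the shift along the world's x, y, z scaled (see below), then the turn about the world's z scaled (see below). In form: [[[hand, tx, ty, tz, spin], ...]]. A call has 1 to 10 rows; each row shifts and turns the commanded pose from where the row before left it; what a row does not reach is not made up. The controller multiplies each number of a shift by 0.03 m and each number of a turn by 90 degrees. A row lasts 1/8 s, in which the tool goes at most 62.5 mm and 10.7 degrees, less where a joint would pass 70% of its speed; a pose out of reach is approached as far as the arm can. A call with a number of a shift or a turn outside -1 to 1 is refused whole. A call with a gripper value outside its range is refused whole. The fingers move at their own pace and stop on an object; "newtons" is the grip in N (left out, the last holds). Time passes only in rows, so rows that do not move let the fingers close. It gives the time, the measured TCP pose, the force, the opening and the grip force at its end, in the units of the state.
- telemetry.state(): the state, without advancing time (a new reading comes with each control period).
- capture(name): name is "scene" or "top"; returns the picture (384x512x3 uint8, red, green, blue); there is no depth.
- camera_model(name): a dict with "intrinsics" (3x3 intrinsics, pixels), "view" (4x4, takes a point from world to camera coordinates). Camera axes: x right, y up, looking along -z (the intrinsics and any distortion apply to the point x, -y, -z); pixel columns grow to the right and rows downward; lengths in mm; the calibration is good to about 2 mm. A picture is of the moment at which its call begins. camera_model takes no time and is no camera call.
- r.finish_job(): hands the job in; it is judged then, once.
The state is a dict: "time_s": time; "qpos": joint angles; "qd": joint speeds; "effort": joint torques, N m; "position": TCP position; "orientation": TCP orientation; "ft_force": force on the tool from outside, world axes, zero at the start; "wrist_torque": the same for the moment, N m; "grip_width": finger opening in mm; "grip_force": force on a finger pad.
Only numpy, scipy, OpenCV 4.12 (cv2) and the standard library are available. Lean on these libraries where they do the work, as an engineer would, in place of code of your own. Each camera call takes 0.05 s, during which the arm holds its last target. There are 200 camera calls.

## Task

Steady the rocking code reader first: push the orange wedge under the dipping front edge of its deck, between the two front feet, until it jams tight and the deck is level, and leave it there. Then stand every sample jar from the white tray upright on the black strip of the deck with its coded label turned to face the reader's window, and when all of them stand so press the green button on the reader fully down. Last, move all the jars upright into the blue tray, and leave the other things on the bench where they are.

Things in the scene. Friction and masses are not known exactly. Their poses are not given: they have to be found in the camera images.
- stand: Foot of the code reader, fixed. Origin: on the bench below the middle of the deck's front edge; +x runs from it in under the deck to the housing (push the wedge this way), +y along the edge. Reader 280 mm wide: deck x 0-130 mm, top z 34, underside z 18, steel guard rail round it to z 60; housing x 130-200, top z 125. Under the deck it is open to x 150 but for two front feet, 20 mm dia, at x 14, y +-126 mm.
- reader (a joint): Rocking of the reader about its middle feet, 165 mm behind the front edge, rad. -0.05: the front dips on worn front feet, its edge's underside 10 mm above the bench. 0: level, rear feet on the bench, underside 18 mm above it; it goes no further. It falls back if not propped; the front edge weighs about 4.5 N.
- strip (a point): Middle of the black strip on top of the deck, 55 mm behind the front edge; the strip is 54 mm deep (x), 260 mm long (y). Axes as stand, rocking with the deck: +x points to the window, z up from the deck's top. The window is 75 mm from the strip's middle line.
- window (a point): Middle of the reader's wide dark window (236 x 46 mm), on the housing face that looks over the strip to the front (-x); it lies 75 mm behind and 49 mm above the strip's middle.
- scan_button (a joint): Travel of the green push button on top of the housing, in m: 0 up, 0.006 fully down. It moves straight down, springs back, and takes 5 N to push fully down.
- scan_button_top (a point): Centre of the top of the green button (32 mm diameter), 147 mm above the bench with the reader level and the button up; its black collar (48 mm diameter) stands 12 mm above the housing top and the button's top 10 mm above the collar's.
- wedge: Loose orange hard-rubber wedge, 110 x 38 mm, 90 g. Origin: centre of its flat underside; +x points to the thin tip (x +55 mm, 5 mm thick); thick end x -55 mm, 25 mm; straight slope, upright sides. Lies flat at the start. Touches the dipping edge when 26 mm under it, then lifts it (2-8 N push if not pressed down), jams with 71 mm under: the push climbs steeply. Friction then holds it.
- tray_in: White square tray, fixed, 190 x 190 mm outside, walls 4 mm thick and 30 mm high, floor 4 mm thick (a lip makes it 206 mm at the rim). Origin: centre of its underside. The jars stand in it at the start. Which side it is on varies.
- tray_out: Blue square tray, fixed, same shape and sizes as the white one, empty at the start. Origin: centre of its underside.
- jar1: Upright sample jar 1 (may be absent), 80 mm tall, amber body of 54 mm diameter, white screw cap of 56 mm diameter from 60 to 80 mm height, about 0.2 kg. Origin: centre of its underside; its own +x points out through the middle of the white bar-coded label; a red seal strip on that same side runs up over the cap to its centre, so it shows from above which way the label faces.
- jar2: Upright sample jar 2 (may be absent), 80 mm tall, amber body of 54 mm diameter, black screw cap of 56 mm diameter from 60 to 80 mm height, about 0.2 kg. Origin: centre of its underside; its own +x points out through the middle of the white bar-coded label; a red seal strip on that same side runs up over the cap to its centre, so it shows from above which way the label faces.
- jar3: Upright sample jar 3 (may be absent), 80 mm tall, amber body of 54 mm diameter, white screw cap of 56 mm diameter from 60 to 80 mm height, about 0.2 kg. Origin: centre of its underside; its own +x points out through the middle of the white bar-coded label; a red seal strip on that same side runs up over the cap to its centre, so it shows from above which way the label faces.
- jar4: Upright sample jar 4 (may be absent), 80 mm tall, amber body of 54 mm diameter, black screw cap of 56 mm diameter from 60 to 80 mm height, about 0.2 kg. Origin: centre of its underside; its own +x points out through the middle of the white bar-coded label; a red seal strip on that same side runs up over the cap to its centre, so it shows from above which way the label faces.
- beaker: Glass beaker, 68 mm diameter, 85 mm tall; origin centre of the underside. Not part of the job.
- blue_cap: Blue screw cap lying on the bench, 40 mm diameter, 14 mm high; origin centre of the underside. Not part of the job.
- spatula: Flat steel spatula lying along its x, 180 mm long, 5 mm high; origin near its middle. Not part of the job.
- dish: Closed round sample dish, 94 mm diameter, 17 mm high; origin centre of the underside. Not part of the job.
- vial: Small white capped vial with a red dot, 34 mm diameter, 73 mm tall; origin centre of the underside. Not a sample jar, not part of the job.
- marker: Blue and white marker pen lying along its x, 120 mm long, 14 mm thick; origin under its middle. Not part of the job.
Things that resemble listed ones, but are neither listed nor needed, are in the scene too. What is shaped like the jar3 but pink, purple or turquoise is not meant.

How it is judged:
By the outcome, as a careful person would: the job done as asked, in the order asked, and still so for the second after the job is handed in, with the robot touching nothing.
Of jar1, jar2, jar3, jar4 only 2 to 3 are there at a start; the rules pass over those that are not, and their reading is None.
At some moment in a run one of jar1, jar2, jar3, jar4 may be knocked a few centimetres aside while the robot is not near it.
It also fails if it takes over 210 s, if anything falls off the work surface, if the arm or the gripper's body presses on something with over 40 N, if the wrist force passes 120 N, or if a joint passes its speed limit or range.

## Working session

There is one attempt and no reset: what is moved stays moved. The work goes in short steps, Python scripts to look and compute and a tool call to move; the robot and the scene stay as the last step left them, time stands still between calls to the robot, and variables do not carry over. Pictures are saved under pics/ and viewed, at most 14 in all, crops included, and the job is handed in when it is done.

Besides the shell and the picture viewer there is one more tool, called after "Call:" as a command line: name --argument value ..., lists and objects as JSON in quotes. arm_command: Moves the arm, as the interface text tells. Shifts and turns lie within -1 to 1; 1 stands for 0.03 m of shift or 90 degrees of turn. Its arguments: {"type":"object","properties":{"plan":{"type":"array","items":{"type":"array","items":{"type":"array","items":{"type":"number","minimum":-1,"maximum":1}}}},"newtons":{"type":"number"}},"required":["plan"]}

```bash
ls; mkdir -p pics
python3 - <<'E'
from workcell import telemetry, capture, camera_model, r
import cv2,numpy as np
for n in("scene","top"):
    cv2.imwrite(f"pics/{n}0.png",cv2.resize(capture(n)[:,:,::-1],(800,600),interpolation=cv2.INTER_CUBIC))
    m=camera_model(n);print(n,m)
s=telemetry.state();print(s)
E
```

```text
pics
scene {'intrinsics': array([[426.49245579,   0.        , 256.7320585 ],
       [  0.        , 426.49245579, 193.05784563],
       [  0.        ,   0.        ,   1.        ]]), 'view': array([[ 1.20804732e-01,  9.92438832e-01,  2.17113331e-02,
        -5.33395502e+01],
       [-6.75157161e-01,  6.61106174e-02,  7.34705515e-01,
         2.56246939e+02],
       [ 7.27714933e-01, -1.03414465e-01,  6.78038660e-01,
        -1.77688757e+03],
       [ 0.00000000e+00,  0.00000000e+00,  0.00000000e+00,
         1.00000000e+00]])}
top {'intrinsics': array([[481.50989315,   0.        , 263.36058904],
       [  0.        , 481.50989315, 191.33723527],
       [  0.        ,   0.        ,   1.        ]]), 'view': array([[ 1.87906996e-03, -9.99956225e-01, -9.16613588e-03,
         8.80134946e+00],
       [ 9.92750137e-01,  7.63766445e-04,  1.20193936e-01,
        -5.07297286e+02],
       [-1.20181673e-01, -9.32553547e-03,  9.92708114e-01,
        -1.57840830e+03],
       [ 0.00000000e+00,  0.00000000e+00,  0.00000000e+00,
         1.00000000e+00]])}
{'time_s': 0.1, 'qpos': array([-1.29355988e+00,  3.00397881e-01,  1.52151200e+00,  1.72075486e-05,
        1.32069893e+00, -6.66200259e-02]), 'qd': array([-6.03125049e-04, -2.41392050e-03, -1.38371559e-03, -6.90274898e-05,
        6.67926765e-04, -6.67887130e-04]), 'effort': array([ 1.56680089e-03, -5.32643831e+01, -3.53285658e+01,  7.09847454e-02,
        2.34783796e-02, -7.84910458e-05]), 'position': array([ 185.34356448, -517.58307682,  204.95571529]), 'orientation': array([-3.09427904e+00, -5.37291658e-01,  1.41693686e-04]), 'ft_force': array([1.29566361, 0.21231508, 0.31132856]), 'wrist_torque': array([-0.03917641,  0.00261473, -0.05929464]), 'grip_force': 0.0, 'grip_width': 93.86675047608729}
```

View pics/scene0.png

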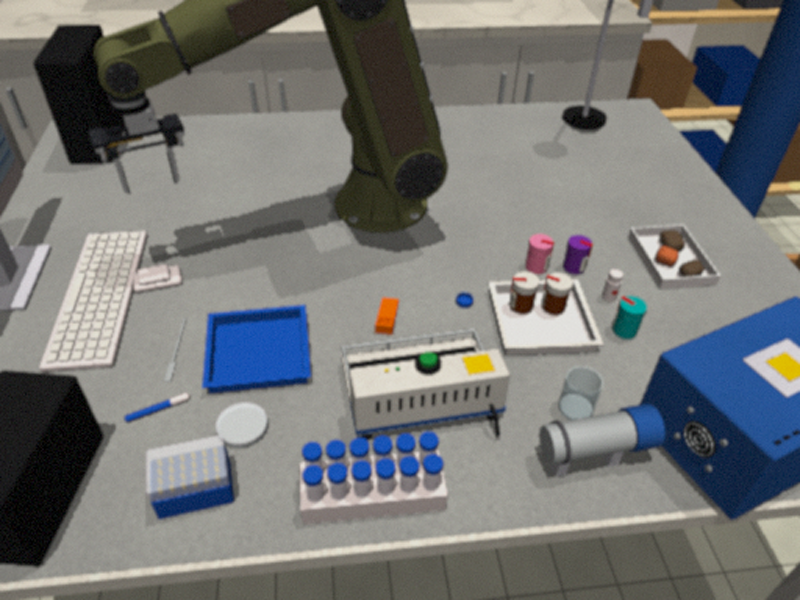

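View pics/top0.png

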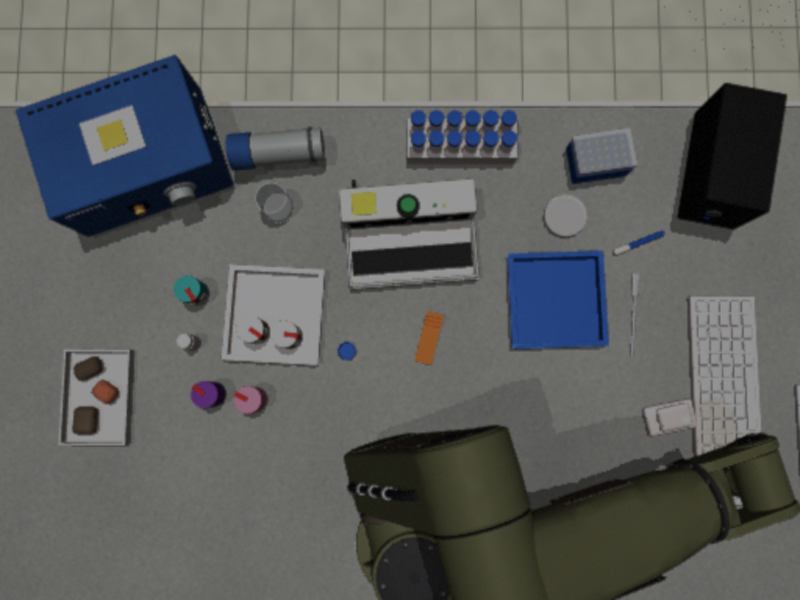

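The two pictures show the reader in the middle, the wedge before it (top ~430,338), two white-capped jars in the white tray (~255,331; 287,335) and the blue tray at ~(558,300). I enlarge to read exact pixels.

```bash
cat > h.py <<'E'
import numpy as np,cv2
from workcell import telemetry, capture, camera_model, r
def ray(n,u,v):
    m=camera_model(n);V=np.array(m["view"]);K=np.array(m["intrinsics"])
    d=np.linalg.inv(K)@[u,v,1];d=V[:3,:3].T@(d*[1,-1,-1]);c=-V[:3,:3].T@V[:3,3];return c,d
def onz(n,u,v,z):
    c,d=ray(n,u,v);return c+d*(z-c[2])/d[2]
def tri(ps,pt):
    A=[];b=[]
    for n,p in(("scene",ps),("top",pt)):
        c,d=ray(n,*p);d=d/np.linalg.norm(d);P=np.eye(3)-np.outer(d,d);A.append(P);b.append(P@c)
    x=np.linalg.lstsq(np.vstack(A),np.hstack(b),rcond=None)[0]
    return x,np.linalg.norm(A[0]@x-b[0])
def px(n,X):
    m=camera_model(n);q=(np.array(m["view"])@[*X,1])[:3]*[1,-1,-1];q=np.array(m["intrinsics"])@q;return q[:2]/q[2]
def crop(img,u0,v0,w,h,s):
    return cv2.resize(img[v0:v0+h,u0:u0+w,::-1],None,fx=s,fy=s,interpolation=cv2.INTER_CUBIC)
E
python3 - <<'E'
from h import *
t=capture("top");s=capture("scene")
cv2.imwrite("pics/t1.png",crop(t,130,105,200,135,4))
cv2.imwrite("pics/s1.png",crop(s,210,140,190,140,4))
E
```

```text
(no output)
```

View pics/t1.png

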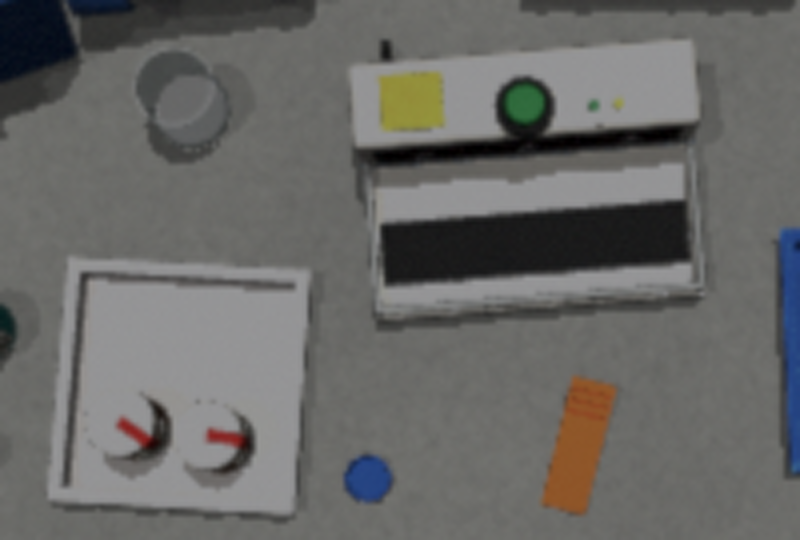

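View pics/s1.png

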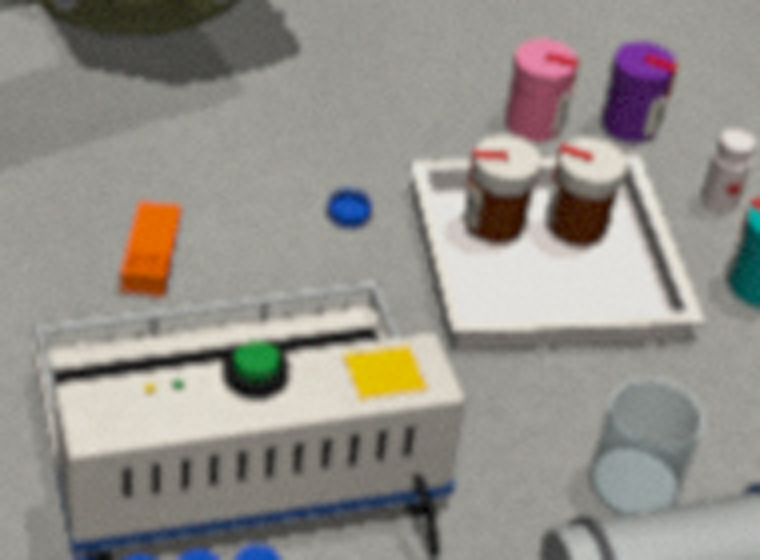

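Run:
```python
from h import *
np.set_printoptions(precision=1,suppress=True)
T=lambda x,y:(130+(x+.5)/4-.5,105+(y+.5)/4-.5)
S=lambda x,y:(210+(x+.5)/4-.5,140+(y+.5)/4-.5)
print("button",tri(S(257,358),T(524,103)))
print("capA",tri(S(593,165),T(122,425)),"capB",tri(S(507,164),T(211,437)))
for c,n in(((122,425),"A"),((211,437),"B")): print(n,onz("top",*T(*c),84))
print("stripA dir",onz("top",*T(118,422),84)-onz("top",*T(151,443),84)," B",onz("top",*T(208,435),84)-onz("top",*T(244,439),84))
for c,z in(((573,376),25),((617,386),25),((543,507),5),((587,515),5)): print("wedge",onz("top",*T(*c),z))
print("wedge tri thick",tri(S(122,275),T(617,386)),tri(S(167,277),T(573,376)))
print("wedge tri thin",tri(S(180,206),T(543,507)),tri(S(142,203),T(587,515)))
for c in((381,226),(687,201),(690,260),(386,285)): print("strip",onz("top",*T(*c),27))
for c in((66,258),(312,268),(296,517),(48,498)): print("white rim",onz("top",*T(*c),30))
t=lambda x,y:((x+.5)*.64-.5,(y+.5)*.64-.5)
for c in((507,254),(604,250),(608,347),(512,350)): print("blue rim",onz("top",*t(*c),30))
print("rail",onz("top",*T(703,296),55),onz("top",*T(377,320),55))
for c in((368,478),): print("bluecap",onz("top",*T(*c),14))
print("purple,pink",onz("top",*t(207,395),80),onz("top",*t(249,400),80))
```

```text
button (array([686.7,  16.1, 145. ]), np.float64(1.2958642143219397))
capA (array([437.7, 342.8,  78.6]), np.float64(0.2053329130784607)) capB (array([428.1, 270.8,  77.4]), np.float64(0.2558364058741698))
A [437.2 341.3  84. ]
B [427.6 269.4  84. ]
stripA dir [16.9 27.1  0. ]  B [ 3.2 29.1  0. ]
wedge [483.4 -22.4  25. ]
wedge [475.1 -59.1  25. ]
wedge [374.8   2.7   5. ]
wedge [368.2 -34.3   5. ]
wedge tri thick (array([475.1, -59.5,  24.3]), np.float64(0.3593832719020153)) (array([483.2, -22.9,  26.4]), np.float64(0.5422813746412936))
wedge tri thin (array([374.7,   1.6,   4.7]), np.float64(1.0658612058874521)) (array([368.3, -33.3,   5.5]), np.float64(0.9372656341316604))
strip [610.4 139.7  27. ]
strip [ 631.9 -118.7   27. ]
strip [ 581.4 -120.8   27. ]
strip [560.  134.9  27. ]
white rim [582.4 404.7  30. ]
white rim [574.  197.1  30. ]
white rim [365.3 207.   30. ]
white rim [380.7 413.3  30. ]
blue rim [ 605.6 -195.3   30. ]
blue rim [ 614.4 -403.9   30. ]
blue rim [ 405.8 -406.3   30. ]
blue rim [ 399.2 -203.2   30. ]
rail [ 546.7 -129.3   55. ] [526.5 139.5  55. ]
bluecap [398.5 149.3  14. ]
purple,pink [303.6 427.7  80. ] [293.7 341.3  80. ]
```

Call:
arm_command --plan '[[[-0.2, 0.517, 0.89, -0.18, 0.0909], [-0.2, 0.517, 0.89, -0.18, 0.0909], [-0.2, 0.517, 0.89, -0.18, 0.0909], [-0.2, 0.517, 0.89, -0.18, 0.0909], [-0.2, 0.517, 0.89, -0.18, 0.0909], [-0.2, 0.517, 0.89, -0.18, 0.0909], [-0.2, 0.517, 0.89, -0.18, 0.0909], [-0.2, 0.517, 0.89, -0.18, 0.0909], [-0.2, 0.517, 0.89, -0.18, 0.0909]]]'

```text
time_s: 1.32
position: [325.3, -276.6, 156.6]
orientation: [-2.151, -2.29, -0.0]
ft_force: [0.4, -1.0, -0.4]
grip_width: 56.6
grip_force: 0.0
```

Call:
arm_command --plan '[[[-0.2, 0.517, 0.89, -0.18, 0.0909], [-0.2, 0.517, 0.89, -0.18, 0.0909], [-0.2, 0.517, 0.89, -0.18, 0.0909], [-0.2, 0.517, 0.89, -0.18, 0.0909], [-0.2, 0.517, 0.89, -0.18, 0.0909], [-0.2, 0.517, 0.89, -0.18, 0.0909], [-0.2, 0.517, 0.89, -0.18, 0.0909], [-0.2, 0.517, 0.89, -0.18, 0.0909], [-0.2, 0.517, 0.89, -0.18, 0.0909], [-0.2, 0, 0, 0, 0]]]'

```text
time_s: 2.58
position: [464.8, -36.0, 107.7]
orientation: [-0.352, -3.121, -0.0]
ft_force: [0.2, -0.9, 0.4]
grip_width: 56.5
grip_force: 0.0
```

Call:
arm_command --plan '[[[-0.2, 0, 0, -0.9, 0], [-0.2, 0, 0, -0.9, 0], [-0.2, 0, 0, -0.9, 0], [-0.2, 0, 0, -0.72, 0], [0.6, 0, 0, 0, 0], [0.6, 0, 0, 0, 0], [0.6, 0, 0, 0, 0], [0.6, 0, 0, 0, 0], [0.6, 0, 0, 0, 0]]]' --newtons 40

```text
time_s: 3.7
position: [465.0, -37.5, 6.6]
orientation: [0.357, 3.12, -0.001]
ft_force: [-2.2, -2.0, 7.2]
grip_width: 37.3
grip_force: 40.0
```

Call:
arm_command --plan '[[[0.6, 0, 0, 0.7, 0], [0.6, -0.6, 0, 0.3, 0], [0.6, -0.52, 0.2, 0, -0.1126], [0.6, 0, 0.2, 0, -0.1126], [0.6, 0, 0.2, 0, -0.1126], [0.6, 0, 0.2, 0, -0.1126], [0.6, 0, 0.2, 0, -0.1126], [0.6, 0, 0.083, 0, -0.1126], [0.6, 0, 0, 0, -0.1126], [0.6, 0, 0, 0, -0.1126]]]'

```text
time_s: 4.95
position: [431.0, -4.6, 36.0]
orientation: [2.306, 2.133, 0.001]
ft_force: [0.3, 0.5, -0.5]
grip_width: 37.6
grip_force: 40.0
```

Call:
arm_command --plan '[[[0.6, 0, 0, 0, -0.1126], [0.6, 0, 0, 0, -0.1126], [0.6, 0, 0, 0, -0.1126], [0.6, 0, 0, 0, -0.1126], [0.6, 0, 0, 0, -0.1126], [0.6, 0, 0, 0, -0.1126], [0.6, 0, 0, 0, -0.1126], [0.6, 0, 0, 0, -0.1126], [0.6, 0, 0, 0, 0]]]'

```text
time_s: 6.08
position: [431.0, -4.7, 35.9]
orientation: [-3.139, -0.133, -0.001]
ft_force: [-0.3, -0.2, -1.0]
grip_width: 37.7
grip_force: 40.0
```

Run:
```python
from h import *
t=capture("top");s=capture("scene")
a=crop(t,210,140,110,110,4);b=crop(s,210,130,90,110,4)
cv2.imwrite("pics/w1.png",np.hstack([a,b]))
```

```text
(no output)
```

View pics/w1.png

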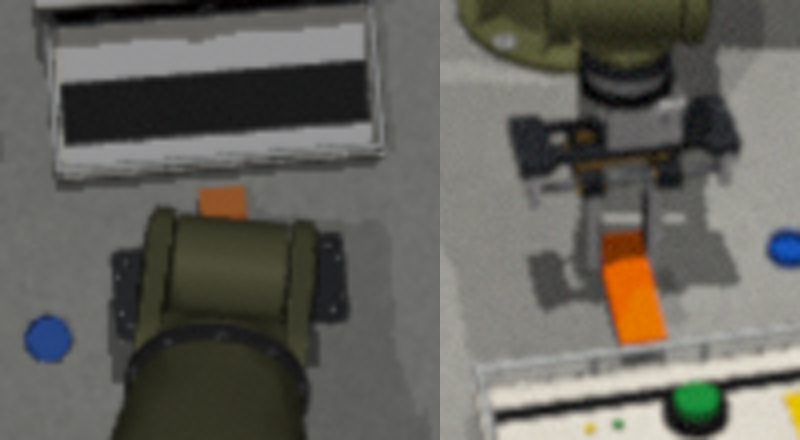

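The wedge is held with its tip toward the reader, about 15 mm short of the edge. Set it down, regrip flat, start pushing.

Call:
arm_command --plan '[[[0.6, 0, 0, -0.5, 0], [0.6, 0, 0, -0.45, 0], [0, 0, 0, 0, 0], [0, 0, 0, 0, 0], [0, 0, 0, 0, 0], [0.6, 0, 0, 0, 0], [0.6, 0, 0, 0, 0], [0.6, 0, 0, 0, 0], [0.6, 0, 0, 0, 0]]]'

```text
time_s: 7.3
position: [431.0, -4.7, 7.3]
orientation: [3.139, 0.132, 0.0]
ft_force: [-0.4, -0.4, 2.6]
grip_width: 37.7
grip_force: 40.0
```

Call:
arm_command --plan '[[[0.6, 0.5, 0.042, 0, 0], [0.6, 0.5, 0.042, 0, 0], [0.6, 0.5, 0.042, 0, 0], [0.6, 0, 0, 0, 0]]]'

```text
time_s: 7.8
position: [477.1, -0.9, 7.3]
orientation: [3.139, 0.132, 0.003]
ft_force: [5.1, 0.0, -0.8]
grip_width: 37.9
grip_force: 40.0
```

Call:
arm_command --plan '[[[0.6, 0.3, 0.025, 0, 0], [0.6, 0.3, 0.025, 0, 0], [0.6, 0, 0, 0, 0]]]'

```text
time_s: 8.18
position: [492.2, 0.5, 7.3]
orientation: [-3.139, -0.132, 0.007]
ft_force: [-13.4, -0.4, 16.7]
grip_width: 37.7
grip_force: 40.0
```

Call:
arm_command --plan '[[[0.6, 0.3, 0.025, 0, 0], [0.6, 0, 0, 0, 0]]]'

```text
time_s: 8.43
position: [501.2, 1.3, 7.3]
orientation: [-3.139, -0.132, 0.006]
ft_force: [-12.6, -0.5, 15.4]
grip_width: 37.4
grip_force: 40.0
```

Call:
arm_command --plan '[[[0.6, 0.17, 0.015, 0, 0], [0.6, 0, 0, 0, 0]]]'

```text
time_s: 8.68
position: [505.8, 1.7, 7.2]
orientation: [-3.139, -0.132, 0.008]
ft_force: [-16.4, -2.7, 18.3]
grip_width: 37.9
grip_force: 40.0
```

Call:
arm_command --plan '[[[0.6, 0.17, 0.015, 0, 0], [0.6, 0, 0, 0, 0]]]'

```text
time_s: 8.93
position: [511.0, 2.1, 7.3]
orientation: [-3.139, -0.132, 0.008]
ft_force: [-16.5, -1.7, 18.6]
grip_width: 37.6
grip_force: 40.0
```

Call:
arm_command --plan '[[[0.6, 0.1, 0.008, 0, 0], [0.6, 0, 0, 0, 0]]]'

```text
time_s: 9.18
position: [513.7, 2.4, 7.3]
orientation: [-3.139, -0.132, 0.009]
ft_force: [-18.3, -0.8, 19.2]
grip_width: 37.6
grip_force: 40.0
```

Call:
arm_command --plan '[[[0.6, 0.1, 0.008, 0, 0], [0.6, 0, 0, 0, 0]]]'

```text
time_s: 9.43
position: [516.7, 2.6, 7.3]
orientation: [-3.139, -0.132, 0.009]
ft_force: [-19.1, -1.4, 19.6]
grip_width: 37.4
grip_force: 40.0
```

Call:
arm_command --plan '[[[0.6, 0.07, 0.006, 0, 0], [0.6, 0, 0, 0, 0]]]'

```text
time_s: 9.68
position: [518.7, 2.8, 7.3]
orientation: [-3.139, -0.132, 0.009]
ft_force: [-19.1, -1.5, 20.4]
grip_width: 37.3
grip_force: 40.0
```

Call:
arm_command --plan '[[[0.6, 0.07, 0.006, 0, 0], [0.6, 0, 0, 0, 0]]]'

```text
time_s: 9.93
position: [520.8, 2.9, 7.3]
orientation: [-3.139, -0.132, 0.009]
ft_force: [-18.7, -1.6, 20.2]
grip_width: 37.7
grip_force: 40.0
```

Call:
arm_command --plan '[[[0, 0, 0, 0, 0], [0, 0, 0, 0, 0], [0, 0, 0, 0, 0], [0, 0, 0, 1, 0], [0.3, -0.7, -0.06, 0.1, 0], [1, -0.9, -0.07, 0, 0], [1, 0, 0, 0, 0], [1, 0, 0, 0, 0]]]'

```text
time_s: 10.92
position: [476.2, -0.9, 40.4]
orientation: [3.139, 0.132, 0.001]
ft_force: [-0.3, 0.4, -0.0]
grip_width: 10.2
grip_force: 0.0
```

Run:
```python
from h import *
t=capture("top");s=capture("scene")
a=crop(t,210,100,110,130,4);b=crop(s,210,150,90,130,4)
cv2.imwrite("pics/w2.png",np.hstack([a,b]))
```

```text
(no output)
```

View pics/w2.png

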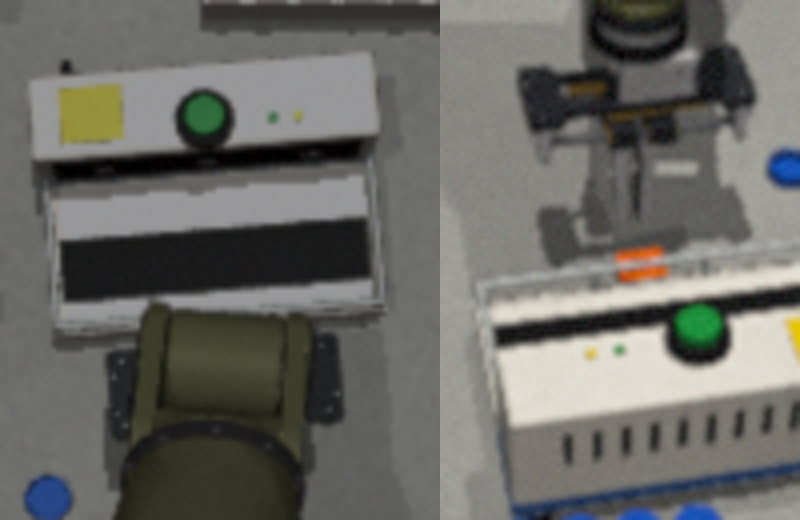

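The wedge sits under the edge, its back still showing. Push from behind with closed fingers to see whether it jams.

Call:
arm_command --plan '[[[1, 0, 0, -0.55, 0], [1, 0, 0, -0.5, 0], [1, 0.3, 0.025, 0, 0], [1, 0, 0, 0, 0]]]'

```text
time_s: 11.52
position: [485.1, -0.1, 8.6]
orientation: [3.139, 0.132, 0.0]
ft_force: [-0.2, -0.2, -0.4]
grip_width: 0.5
grip_force: 0.0
```

Call:
arm_command --plan '[[[1, 0.15, 0.012, 0, 0], [1, 0, 0, 0, 0]]]'

```text
time_s: 11.78
position: [489.3, 0.3, 9.0]
orientation: [3.139, 0.132, 0.001]
ft_force: [-0.6, 0.5, -0.6]
grip_width: 0.6
grip_force: 0.0
```

Call:
arm_command --plan '[[[1, 0.1, 0.008, 0, 0], [1, 0, 0, 0, 0]]]'

```text
time_s: 12.02
position: [492.1, 0.5, 8.8]
orientation: [3.139, 0.132, 0.0]
ft_force: [-0.6, 0.2, 0.2]
grip_width: 0.3
grip_force: 0.0
```

Call:
arm_command --plan '[[[1, 0.1, 0.008, 0, 0], [1, 0, 0, 0, 0]]]'

```text
time_s: 12.28
position: [494.6, 0.7, 8.6]
orientation: [-3.139, -0.132, 0.002]
ft_force: [-5.1, -0.6, 2.9]
grip_width: 0.2
grip_force: 1.9
```

Call:
arm_command --plan '[[[1, 0.07, 0.006, 0, 0], [1, 0, 0, 0, 0]]]'

```text
time_s: 12.52
position: [495.6, 0.9, 8.5]
orientation: [-3.139, -0.132, 0.006]
ft_force: [-12.4, -1.6, 9.4]
grip_width: 0.7
grip_force: 6.2
```

Call:
arm_command --plan '[[[1, 0.07, 0.006, 0, 0], [1, 0, 0, 0, 0]]]'

```text
time_s: 12.78
position: [496.7, 1.0, 8.5]
orientation: [-3.139, -0.132, 0.009]
ft_force: [-20.0, -2.1, 17.0]
grip_width: 0.3
grip_force: 10.1
```

Call:
arm_command --plan '[[[1, 0.07, 0.006, 0, 0], [1, 0, 0, 0, 0]]]'

```text
time_s: 13.02
position: [497.1, 1.1, 8.4]
orientation: [-3.139, -0.132, 0.016]
ft_force: [-32.9, -4.3, 28.7]
grip_width: 0.7
grip_force: 16.8
```

Call:
arm_command --plan '[[[1, 0.07, 0.006, 0, 0], [1, 0, 0, 0, 0]]]'

```text
time_s: 13.28
position: [497.6, 1.2, 8.4]
orientation: [-3.138, -0.132, 0.023]
ft_force: [-46.8, -5.9, 39.4]
grip_width: 0.4
grip_force: 23.8
```

Force climbs steeply with hardly any motion: jammed. Back off and look.

Call:
arm_command --plan '[[[1, -0.5, -0.04, 0, 0], [1, -0.8, -0.06, 0, 0], [-1, -0.8, 0.8, 0.7, 0], [-1, -0.3, 0.9, 0.9, 0], [-1, 0, 1, 0.9, 0], [-1, 0, 1, 0.9, 0], [-1, 0, 1, 0.9, 0], [-1, 0, 0, 0, 0]]]'

```text
time_s: 14.28
position: [432.1, 141.0, 139.3]
orientation: [-3.138, -0.135, -0.006]
ft_force: [0.4, -0.5, -0.5]
grip_width: 56.9
grip_force: 0.0
```

Run:
```python
from h import *
t=capture("top");s=capture("scene")
a=crop(t,210,100,110,130,4);b=crop(s,210,190,90,130,4)
cv2.imwrite("pics/w3.png",np.hstack([a,b]))
```

```text
(no output)
```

View pics/w3.png

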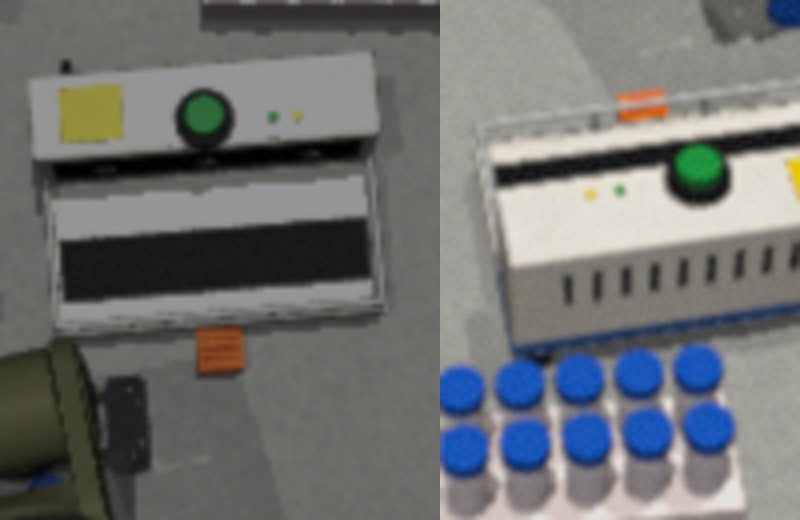

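```bash
cat >> h.py <<'E'
def reds(img,box):
    u0,v0,w,h=box;c=img[v0:v0+h,u0:u0+w].astype(float);R,G,B=c[...,0],c[...,1],c[...,2]
    wt=np.clip(R-1.0*np.maximum(G,B)-15,0,None);n,l,st,ce=cv2.connectedComponentsWithStats((wt>15).astype(np.uint8),connectivity=8)
    out=[]
    for i in range(1,n):
        if st[i,4]<5: continue
        m=(cv2.dilate((l==i).astype(np.uint8),np.ones((3,3)))>0)*wt
        ys,xs=np.nonzero(m);out.append((np.c_[xs+u0,ys+v0],m[ys,xs],st[i,4]))
    return out
def strip_dir(cam,img,box,z):
    for p,w,a in reds(img,box):
        X=np.array([onz(cam,*q,z)[:2] for q in p]);c=np.average(X,axis=0,weights=w)
        C=np.cov((X-c).T,aweights=w);e,v=np.linalg.eigh(C);d=v[:,1];t=(X-c)@d
        print(cam,"area",a,"px",np.average(p,axis=0,weights=w).round(1),"c",c.round(1),"axis",np.degrees(np.arctan2(d[1],d[0])).round(1),"span",t.min().round(1),t.max().round(1))
E
python3 - <<'E'
from h import *
np.set_printoptions(precision=1,suppress=True)
t=capture("top");s=capture("scene")
strip_dir("top",t,(140,195,60,35),84)
strip_dir("scene",s,(320,170,60,25),84)
T=lambda x,y:(210+(x+.5)/4-.5,100+(y+.5)/4-.5)
for c in((60,242),(368,219),(372,276),(64,300)):print("strip",onz("top",*T(*c),34))
print("back",onz("top",*T(200,372),25),onz("top",*T(243,370),25),"button",onz("top",*T(204,113),147))
cv2.imwrite("pics/j1.png",np.hstack([crop(t,140,160,65,70,6),crop(s,310,165,65,70,6)]))
E
```

```text
top area 34 px [163.3 212.7] c [431.4 331. ] axis 55.3 span -19.6 16.4
top area 15 px [183.1 213.5] c [428.7 267.2] axis 68.6 span -7.6 6.8
scene area 49 px [342.8 171.8] c [392.6 302.1] axis 83.0 span -22.9 19.5
scene area 27 px [332.3 178.2] c [422.  257.4] axis 83.5 span -15.7 16.3
scene area 26 px [353.6 177.6] c [425.6 330.5] axis 54.0 span -16.2 17.3
scene area 48 px [335.3 191.7] c [488.9 250.4] axis 106.2 span -21.7 24.3
scene area 47 px [355.2 191.9] c [496.3 315.3] axis 89.7 span -23.2 24.9
strip [612.5 139.9  34. ]
strip [ 632.2 -119.    34. ]
strip [ 583.6 -122.    34. ]
strip [563.2 136.   34. ]
back [503.6  22.   25. ] [505.3 -14.   25. ] button [694.5  17.4 147. ]
```

View pics/j1.png

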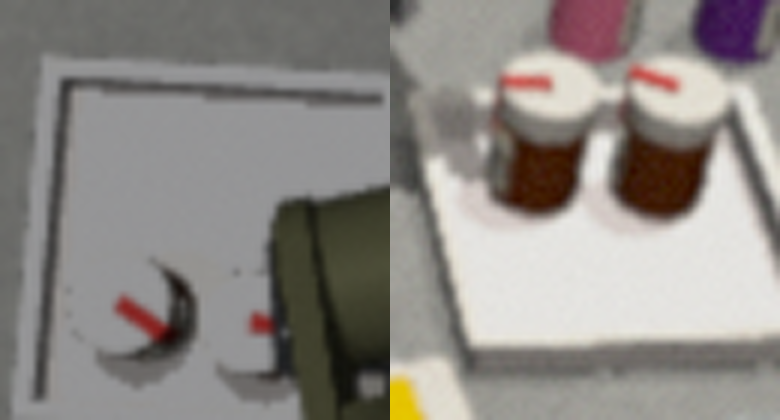

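Jars A (top crop ~ (128,310)) and B (~(245,322)) unmoved; wedge's back is 39 mm before the edge, i.e. 71 mm under, deck level. Fetch B.

Call:
arm_command --plan '[[[-1, -0.015, 0.54, 0, 0.107], [-1, -0.015, 0.54, 0, 0.107], [-1, -0.015, 0.54, 0, 0.107], [-1, -0.015, 0.54, 0, 0.107], [-1, -0.015, 0.54, 0, 0.107], [-1, -0.015, 0.54, 0, 0.107], [-1, -0.015, 0.54, 0, 0.107], [-1, -0.015, 0.54, 0, 0.107], [-1, 0, 0, 0, 0]]]'

```text
time_s: 15.6
position: [427.5, 268.8, 136.8]
orientation: [-2.374, -2.057, 0.002]
ft_force: [0.8, -0.3, 0.6]
grip_width: 93.9
grip_force: 0.0
```

Call:
arm_command --plan '[[[-1, 0, 0, -0.95, 0], [-1, 0, 0, -0.95, 0], [-1, 0, 0, -0.95, 0], [0.8, 0, 0, 0, 0], [0.8, 0, 0, 0, 0], [0.8, 0, 0, 0, 0], [0.8, 0, 0, 0, 0], [0.8, 0, 0, 0, 0], [0.8, 0, 0, 0, 0]]]' --newtons 20

```text
time_s: 16.73
position: [428.2, 269.3, 52.8]
orientation: [2.373, 2.058, 0.002]
ft_force: [1.5, -0.0, 7.0]
grip_width: 55.7
grip_force: 20.0
```

Call:
arm_command --plan '[[[0.8, 0, 0, 0.87, 0], [0.8, 0, 0, 0.87, 0], [0.8, 0, 0, 0.87, 0], [0.8, 0.483, -0.876, 0, 0.0935], [0.8, 0.483, -0.876, 0, 0.0935], [0.8, 0.483, -0.876, 0, 0.0935], [0.8, 0.483, -0.876, 0, 0.0935], [0.8, 0.483, -0.876, 0, 0.0935], [0.8, 0.483, -0.876, 0, 0.0935]]]'

```text
time_s: 17.85
position: [514.6, 110.5, 130.1]
orientation: [-1.262, -2.876, 0.001]
ft_force: [-0.4, 0.5, -3.0]
grip_width: 55.7
grip_force: 20.0
```

Call:
arm_command --plan '[[[0.8, 0.483, -0.876, 0, 0.0935], [0.8, 0.483, -0.876, 0, 0.0935], [0.8, 0.483, -0.876, 0, 0.0935], [0.8, 0.483, -0.876, 0, 0.0935], [0.8, 0.483, -0.876, 0, 0.0935], [0.8, 0.483, -0.876, 0, 0.0935], [0.8, 0, 0, 0, 0], [0.8, 0, 0, 0, 0]]]'

```text
time_s: 18.85
position: [601.0, -45.8, 130.0]
orientation: [0.075, -3.14, -0.001]
ft_force: [-0.7, -0.7, -2.3]
grip_width: 55.7
grip_force: 20.0
```

Call:
arm_command --plan '[[[0.8, 0.03, 0, -0.7, 0], [0.8, 0, 0, -0.6, 0], [0.8, 0, 0, -0.23, 0], [0.8, 0, 0, 0, 0]]]'

```text
time_s: 19.35
position: [602.4, -46.0, 84.4]
orientation: [0.078, -3.14, -0.0]
ft_force: [0.9, -0.3, -2.2]
grip_width: 55.8
grip_force: 20.0
```

Call:
arm_command --plan '[[[0.8, 0, 0, -0.05, 0], [0.8, 0, 0, 0, 0], [0.2, 0, 0, 0, 0], [-0.5, 0, 0, 0, 0], [-0.5, 0, 0, 0, 0], [-0.5, 0, 0, 0.8, 0], [-0.5, 0, 0, 0.8, 0], [-0.5, -0.8, 0.9, 0, -0.11], [-0.5, -0.8, 0.9, 0, -0.11], [-0.7, -0.8, 0.9, 0, -0.11]]]'

```text
time_s: 20.6
position: [529.7, 35.4, 131.3]
orientation: [0.739, 3.053, 0.0]
ft_force: [0.1, -0.3, 0.1]
grip_width: 77.3
grip_force: 0.0
```

Run:
```python
from h import *
np.set_printoptions(precision=1,suppress=True)
t=capture("top");s=capture("scene")
strip_dir("top",t,(140,185,60,45),84)
strip_dir("scene",s,(320,165,60,25),84)
strip_dir("top",t,(225,130,100,50),114)
strip_dir("scene",s,(210,190,100,60),114)
cv2.imwrite("pics/j2.png",np.hstack([crop(t,225,125,85,80,5),crop(s,220,185,75,80,5)]))
```

```text
top area 33 px [163.2 212.7] c [431.4 331.1] axis 55.1 span -18.9 16.4
scene area 108 px [342.9 169.3] c [378.8 306.4] axis 153.5 span -33.1 30.9
scene area 26 px [353.6 177.6] c [425.6 330.5] axis 53.8 span -16.2 17.3
top area 35 px [279.5 155.1] c [614.  -42.8] axis -179.0 span -13.3 16.1
scene area 61 px [261.9 215.9] c [603.   -6.6] axis 175.5 span -16.6 16.6
scene area 66 px [249.4 221.8] c [622.8 -46.1] axis 176.5 span -36.4 31.5
scene area 70 px [304.5 234.8] c [689.  103.9] axis 158.7 span -26.3 25.4
```

View pics/j2.png

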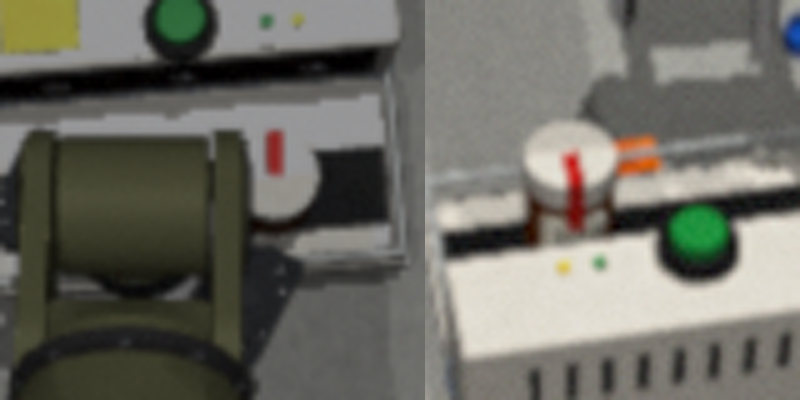

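B stands on the strip with its label toward the window (within ~3°); A unmoved. Fetch A.

Call:
arm_command --plan '[[[-1, -0.28, 0.93, 0, -0.0715], [-1, -0.28, 0.93, 0, -0.0715], [-1, -0.28, 0.93, 0, -0.0715], [-1, -0.28, 0.93, 0, -0.0715], [-1, -0.28, 0.93, 0, -0.0715], [-1, -0.28, 0.93, 0, -0.0715], [-1, -0.28, 0.93, 0, -0.0715], [-1, -0.28, 0.93, 0, -0.0715], [-1, -0.28, 0.93, 0, -0.0715], [-1, -0.28, 0.93, 0, -0.0715]]]'

```text
time_s: 21.95
position: [446.8, 314.5, 131.3]
orientation: [2.247, 2.195, 0.001]
ft_force: [-0.2, 0.4, 0.2]
grip_width: 94.0
grip_force: 0.0
```

Call:
arm_command --plan '[[[-1, -0.28, 0.93, 0, -0.0715], [-1, 0, 0, -0.4, 0], [-1, 0, 0, -0.9, 0], [-1, 0, 0, -0.9, 0], [-1, 0, 0, -0.35, 0], [0.8, 0, 0, 0, 0], [0.8, 0, 0, 0, 0], [0.8, 0, 0, 0, 0], [0.8, 0, 0, 0, 0], [0.8, 0, 0, 0, 0]]]' --newtons 20

```text
time_s: 23.2
position: [438.4, 341.8, 55.1]
orientation: [2.364, 2.068, 0.002]
ft_force: [1.1, 0.6, 2.5]
grip_width: 55.8
grip_force: 20.0
```

Call:
arm_command --plan '[[[0.8, 0, 0, 0.85, 0], [0.8, 0, 0, 0.85, 0], [0.8, 0, 0, 0.83, 0], [0.8, 0.398, -0.7136, 0, 0.112], [0.8, 0.398, -0.7136, 0, 0.112], [0.8, 0.398, -0.7136, 0, 0.112], [0.8, 0.398, -0.7136, 0, 0.112], [0.8, 0.398, -0.7136, 0, 0.112], [0.8, 0.398, -0.7136, 0, 0.112]]]'

```text
time_s: 24.32
position: [509.7, 212.4, 130.2]
orientation: [-0.992, -2.98, 0.001]
ft_force: [0.7, 0.3, -1.1]
grip_width: 55.5
grip_force: 20.0
```

Call:
arm_command --plan '[[[0.8, 0.398, -0.7136, 0, 0.112], [0.8, 0.398, -0.7136, 0, 0.112], [0.8, 0.398, -0.7136, 0, 0.112], [0.8, 0.398, -0.7136, 0, 0.112], [0.8, 0.398, -0.7136, 0, 0.112], [0.8, 0.398, -0.7136, 0, 0.112], [0.8, 0.398, -0.7136, 0, 0.112], [0.8, 0, 0, 0, 0], [0.8, 0, 0, 0, 0]]]'

```text
time_s: 25.45
position: [592.8, 63.8, 130.1]
orientation: [0.898, -3.01, -0.001]
ft_force: [0.3, 0.4, -1.8]
grip_width: 56.3
grip_force: 20.0
```

Call:
arm_command --plan '[[[0.8, 0.03, 0, -0.7, 0], [0.8, 0, 0, -0.6, 0], [0.8, 0, 0, -0.18, 0], [0.8, 0, 0, 0, 0], [0.2, 0, 0, 0, 0], [-0.5, 0, 0, 0, 0], [-0.5, 0, 0, 0, 0], [-0.5, 0, 0, 0.8, 0], [-0.5, 0, 0, 0.9, 0]]]'

```text
time_s: 26.58
position: [594.0, 63.2, 137.6]
orientation: [0.902, -3.009, -0.0]
ft_force: [0.2, -0.1, 0.0]
grip_width: 70.5
grip_force: 0.0
```

Call:
arm_command --plan '[[[1, -0.9, 0, 0.6, -0.11], [1, -0.9, 0, 0.6, -0.11], [1, -0.9, 0.2, 0.4, -0.11], [1, -0.9, 0.2, 0, -0.11], [1, -0.9, 0.2, 0, -0.11], [1, -0.9, 0, 0, -0.11], [1, 0, 0, 0, -0.11]]]'

```text
time_s: 27.45
position: [431.2, 81.4, 185.6]
orientation: [0.976, 2.985, 0.001]
ft_force: [-0.2, -0.5, -0.0]
grip_width: 3.9
grip_force: 0.0
```

Run:
```python
from h import *
np.set_printoptions(precision=1,suppress=True)
t=capture("top");s=capture("scene")
strip_dir("top",t,(215,130,110,50),114)
cv2.imwrite("pics/j3.png",np.hstack([crop(t,215,105,95,110,4),crop(s,215,180,95,110,4)]))
```

```text
top area 34 px [279.5 155. ] c [614.1 -42.8] axis -179.0 span -13.2 16.2
top area 31 px [244.9 157.4] c [606.3  67.8] axis -172.7 span -14.7 15.1
```

View pics/j3.png

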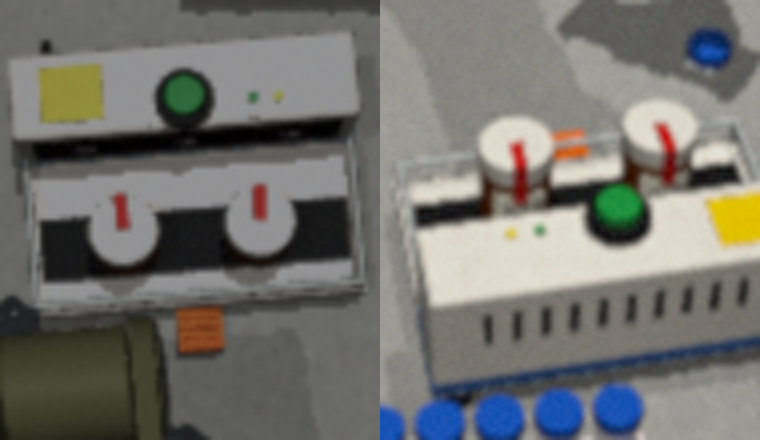

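Call:
arm_command --plan '[[[1, 0.867, -0.217, 0, 0], [1, 0.867, -0.217, 0, 0], [1, 0.867, -0.217, 0, 0], [1, 0.867, -0.217, 0, 0], [1, 0.867, -0.217, 0, 0], [1, 0.867, -0.217, 0, 0], [1, 0.867, -0.217, 0, 0], [1, 0.867, -0.217, 0, 0], [1, 0.867, -0.217, 0, 0], [1, 0.867, -0.217, 0, 0]]]'

```text
time_s: 28.8
position: [693.3, 15.8, 184.8]
orientation: [-0.962, -2.991, 0.0]
ft_force: [-0.4, -0.1, -0.0]
grip_width: 0.8
grip_force: 0.0
```

Run:
```python
from h import *
np.set_printoptions(precision=1,suppress=True)
print(tri((215+237.5/4-.5,180+203.5/4-.5),(215+184.5/4-.5,105+95.5/4-.5)))
s=telemetry.state();print(s["position"],s["ft_force"])
```

```text
(array([692.7,  15.6, 146.4]), np.float64(1.783989655568843))
[693.3  15.8 184.8] [-0.4 -0.1 -0. ]
```

Call:
arm_command --plan '[[[1, 0, 0, -0.6, 0], [1, 0, 0, -0.6, 0], [1, 0, 0, -0.15, 0], [1, 0, 0, 0, 0]]]'

```text
time_s: 29.3
position: [691.8, 16.4, 144.8]
orientation: [-0.967, -2.989, 0.0]
ft_force: [-3.0, -0.3, 3.0]
grip_width: 0.7
grip_force: 1.4
```

Call:
arm_command --plan '[[[1, 0, 0, -0.1, 0], [1, 0, 0, 0, 0]]]'

```text
time_s: 29.55
position: [692.4, 16.4, 142.1]
orientation: [0.968, 2.988, 0.001]
ft_force: [-2.7, 0.6, 4.8]
grip_width: 0.5
grip_force: 2.2
```

Call:
arm_command --plan '[[[1, 0, 0, -0.08, 0], [1, 0, 0, 0, 0]]]'

```text
time_s: 29.8
position: [692.5, 16.3, 141.1]
orientation: [0.968, 2.987, 0.001]
ft_force: [-8.1, 1.5, 15.2]
grip_width: 0.6
grip_force: 7.6
```

Call:
arm_command --plan '[[[1, 0, 0, -0.05, 0], [1, 0, 0, 0, 0]]]'

```text
time_s: 30.05
position: [692.6, 16.3, 140.9]
orientation: [0.967, 2.986, 0.001]
ft_force: [-11.5, 1.7, 24.4]
grip_width: 0.2
grip_force: 11.9
```

The button hit its hard stop (24 N). Raise and check the jars before taking them.

Call:
arm_command --plan '[[[1, 0, 0, 0.5, 0], [1, 0, 0, 0.6, 0], [1, -0.5, 0, 0.4, 0], [-1, 0, 0, 0, 0]]]'

```text
time_s: 30.55
position: [677.4, 16.2, 184.2]
orientation: [0.968, 2.987, 0.001]
ft_force: [0.5, 0.3, 0.3]
grip_width: 6.9
grip_force: 0.0
```

Run:
```python
from h import *
np.set_printoptions(precision=1,suppress=True)
s=capture("scene");t=capture("top")
cv2.imwrite("pics/j4.png",np.hstack([crop(s,190,160,110,110,4)]))
strip_dir("top",t,(215,130,110,50),114)
```

```text
(no output)
```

View pics/j4.png

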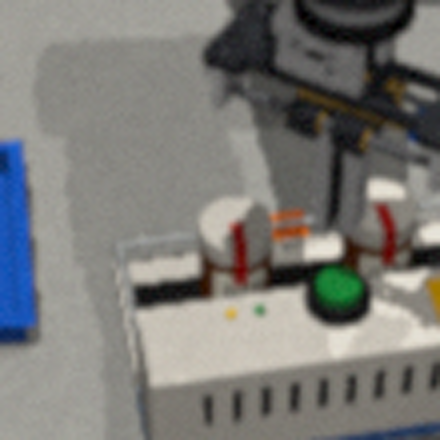

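Both jars still in place. Pick B.

Call:
arm_command --plan '[[[-1, -0.833, -0.69, 0, 0], [-1, -0.833, -0.69, 0, 0], [-1, -0.833, -0.69, 0, 0], [-1, 0, 0, 0, 0], [-1, 0, 0, 0, 0], [-1, 0, 0, -0.5, 0]]]'

```text
time_s: 31.4
position: [603.3, -45.4, 167.5]
orientation: [0.967, 2.987, 0.001]
ft_force: [0.5, 0.3, 0.3]
grip_width: 75.1
grip_force: 0.0
```

Call:
arm_command --plan '[[[-1, 0, 0, -0.95, 0], [-1, 0, 0, -0.95, 0], [-1, 0, 0, -0.92, 0], [0.8, 0, 0, 0, 0], [0.8, 0, 0, 0, 0], [0.8, 0, 0, 0, 0], [0.8, 0, 0, 0, 0], [0.8, 0, 0, 0, 0]]]' --newtons 20

```text
time_s: 32.4
position: [602.6, -46.0, 83.7]
orientation: [0.968, 2.987, 0.0]
ft_force: [-0.2, -0.6, 3.4]
grip_width: 55.8
grip_force: 20.0
```

Call:
arm_command --plan '[[[0.8, 0, 0, 0.8, 0], [0.8, 0, 0, 0.8, 0], [0.8, -0.22, -0.891, 0, 0], [0.8, -0.22, -0.891, 0, 0], [0.8, -0.22, -0.891, 0, 0], [0.8, -0.22, -0.891, 0, 0], [0.8, -0.22, -0.891, 0, 0], [0.8, -0.22, -0.891, 0, 0], [0.8, -0.22, -0.891, 0, 0], [0.8, -0.22, -0.891, 0, 0]]]'

```text
time_s: 33.65
position: [549.0, -260.5, 130.9]
orientation: [-0.968, -2.988, -0.0]
ft_force: [-0.7, 0.5, -1.9]
grip_width: 55.5
grip_force: 20.0
```

Call:
arm_command --plan '[[[0.8, -0.22, -0.891, 0, 0], [0.8, -0.22, -0.891, 0, 0], [0.8, -0.22, -0.891, 0, 0], [0.8, 0, 0, -0.5, 0], [0.8, 0, 0, -0.8, 0], [0.8, 0, 0, -0.8, 0], [0.8, 0, 0, -0.4, 0], [0.8, 0, 0, 0, 0]]]'

```text
time_s: 34.65
position: [529.6, -339.4, 55.4]
orientation: [-0.968, -2.988, -0.001]
ft_force: [0.3, 0.7, -2.4]
grip_width: 55.5
grip_force: 20.0
```

Call:
arm_command --plan '[[[0.8, 0, 0, -0.05, 0], [0.8, 0, 0, 0, 0], [0.2, 0, 0, 0, 0], [-0.5, 0, 0, 0, 0], [-0.5, 0, 0, 0, 0], [-0.5, 0, 0, 0.9, 0], [-0.5, 0, 0, 0.9, 0], [-0.5, 0, 0, 0.9, 0], [-1, 0.153, 0.959, 0, 0], [-1, 0.153, 0.959, 0, 0]]]'

```text
time_s: 35.9
position: [539.0, -281.9, 136.0]
orientation: [0.969, 2.987, -0.0]
ft_force: [0.4, -0.1, 0.1]
grip_width: 87.1
grip_force: 0.0
```

Call:
arm_command --plan '[[[-1, 0.153, 0.959, 0, 0], [-1, 0.153, 0.959, 0, 0], [-1, 0.153, 0.959, 0, 0], [-1, 0.153, 0.959, 0, 0], [-1, 0.153, 0.959, 0, 0], [-1, 0.153, 0.959, 0, 0], [-1, 0.153, 0.959, 0, 0], [-1, 0.153, 0.959, 0, 0]]]'

```text
time_s: 36.9
position: [575.8, -51.3, 135.8]
orientation: [0.968, 2.988, 0.0]
ft_force: [0.7, -0.5, -0.3]
grip_width: 94.4
grip_force: 0.0
```

Run:
```python
from h import *
np.set_printoptions(precision=1,suppress=True)
s=capture("scene");t=capture("top")
strip_dir("top",t,(215,130,60,50),114)
strip_dir("top",t,(325,155,70,75),84)
strip_dir("scene",s,(215,180,95,60),114)
print(telemetry.state()["position"])
cv2.imwrite("pics/j5.png",np.hstack([crop(t,215,105,190,140,4)]))
```

```text
top area 31 px [244.9 157.4] c [606.3  67.8] axis -172.7 span -14.7 15.1
top area 31 px [370.3 179.3] c [ 540.3 -336.8] axis -179.9 span -14.1 15.3
scene area 60 px [286.4 216.9] c [614.2  64.7] axis 175.0 span -36.6 28.9
scene area 28 px [259.6 213.7] c [593.3 -12.3] axis 93.6 span -17.5 19.3
scene area 42 px [260.4 217.8] c [610.1 -12.1] axis 95.7 span -19.6 19.7
scene area 5 px [277.6 222.9] c [635.6  35. ] axis 170.2 span -8.5 7.9
scene area 72 px [304.3 234.5] c [687.7 103.4] axis 152.1 span -21.9 22.1
[575.9 -50.1 135.8]
```

View pics/j5.png

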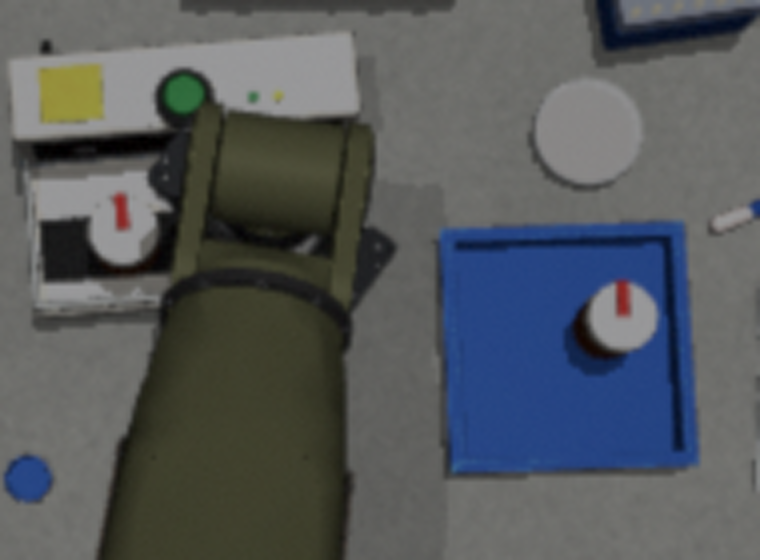

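B stands upright in the blue tray (crop ~622,318); A unmoved. Fetch A.

Call:
arm_command --plan '[[[-1, 0.151, 0.944, 0, 0], [-1, 0.151, 0.944, 0, 0], [-1, 0.151, 0.944, 0, 0], [-1, 0.151, 0.944, 0, 0], [-1, 0, 0, 0, 0], [-1, 0, 0, -0.85, 0], [-1, 0, 0, -0.85, 0], [0.8, 0, 0, 0, 0], [0.8, 0, 0, 0, 0], [0.8, 0, 0, 0, 0]]]'

```text
time_s: 38.25
position: [594.2, 60.7, 85.8]
orientation: [0.969, 2.987, 0.001]
ft_force: [-0.6, 0.0, 0.3]
grip_width: 67.4
grip_force: 0.0
```

Call:
arm_command --plan '[[[0.8, 0, 0, 0, 0], [0.8, 0, 0, 0, 0]]]'

```text
time_s: 38.5
position: [594.1, 61.1, 85.3]
orientation: [0.968, 2.987, 0.001]
ft_force: [0.0, 0.3, 3.3]
grip_width: 55.8
grip_force: 20.0
```

Call:
arm_command --plan '[[[0.8, 0, 0, 0.8, 0], [0.8, 0, 0, 0.8, 0], [0.8, -0.317, -0.897, 0, 0], [0.8, -0.317, -0.897, 0, 0], [0.8, -0.317, -0.897, 0, 0], [0.8, -0.317, -0.897, 0, 0], [0.8, -0.317, -0.897, 0, 0], [0.8, -0.317, -0.897, 0, 0], [0.8, -0.317, -0.897, 0, 0], [0.8, -0.317, -0.897, 0, 0]]]'

```text
time_s: 39.75
position: [517.1, -155.0, 132.4]
orientation: [-0.968, -2.988, 0.0]
ft_force: [0.6, -0.7, -1.5]
grip_width: 55.8
grip_force: 20.0
```

Call:
arm_command --plan '[[[0.8, -0.317, -0.897, 0, 0], [0.8, -0.317, -0.897, 0, 0], [0.8, -0.317, -0.897, 0, 0], [0.8, -0.317, -0.897, 0, 0], [0.8, 0, 0, -0.5, 0], [0.8, 0, 0, -0.8, 0], [0.8, 0, 0, -0.8, 0], [0.8, 0, 0, -0.4, 0], [0.8, 0, 0, 0, 0]]]'

```text
time_s: 40.88
position: [479.5, -261.2, 56.9]
orientation: [-0.967, -2.988, -0.001]
ft_force: [0.5, -0.6, -1.6]
grip_width: 55.7
grip_force: 20.0
```

Call:
arm_command --plan '[[[0.8, 0, 0, -0.05, 0], [0.8, 0, 0, 0, 0], [0.2, 0, 0, 0, 0], [-0.5, 0, 0, 0, 0], [-0.5, 0, 0, 0, 0], [-0.5, 0, 0, 0.9, 0], [-0.5, 0, 0, 0.9, 0], [-0.5, 0, 0, 0.9, 0], [-0.5, -0.9, 0.9, 0.8, 0], [-0.5, -0.9, 0.9, 0.8, 0]]]'

```text
time_s: 42.12
position: [424.8, -207.3, 185.7]
orientation: [0.969, 2.988, -0.0]
ft_force: [0.7, 1.1, 0.9]
grip_width: 70.3
grip_force: 0.0
```

Call:
arm_command --plan '[[[-0.5, -0.4, 0.9, 0, 0], [-0.5, -0.4, 0.9, 0, 0], [-0.5, -0.4, 0.9, 0, 0], [-0.5, 0, 0.9, 0, 0], [-0.5, 0, 0, 0, 0]]]'

```text
time_s: 42.75
position: [389.6, -99.0, 185.4]
orientation: [0.965, 2.989, 0.0]
ft_force: [0.2, -0.9, -0.7]
grip_width: 70.3
grip_force: 0.0
```

Run:
```python
from h import *
s=capture("scene");t=capture("top")
cv2.imwrite("pics/f.png",np.vstack([crop(t,120,95,280,140,2),crop(s,100,140,280,140,2)]))
```

```text
(no output)
```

View pics/f.png

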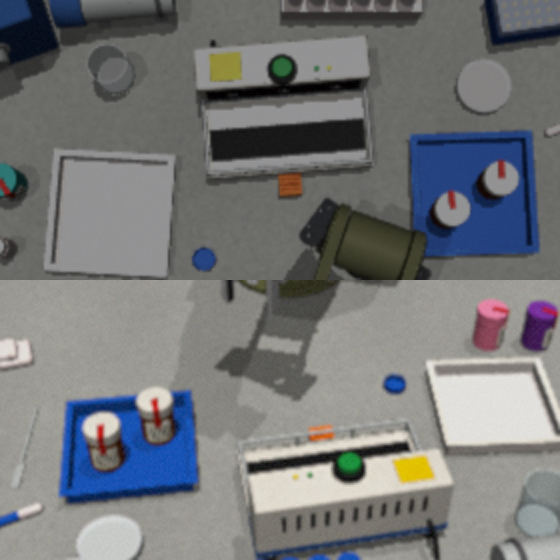

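Both jars stand upright in the blue tray, the wedge is still jammed under the edge, and everything else is in place. Hand in.

```bash
python3 -c "
from workcell import r
print(r.finish_job())"
```

```text
the job is handed in; nothing more can be done
None
```

The job is done and handed in at about 43 s: the wedge is jammed under the deck and left there, both jars stood label-to-window (within about 4°) when the button was pressed to its stop, and both now stand upright in the blue tray.

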